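# Disinfect the docked code reader and hold it over the vaccine carton

### The job

With the code reader still standing in its dock, press the sprung cap of the disinfectant bottle beside it fully down and let it spring back up, so that the reader's grip gets a spray. Then take the reader by its grip, carry it over the card index tray and hold it still and level about 3 cm above the long flat carton, centred over it and with its head lined up lengthwise with the carton, as if to read the code on its top; touch neither that carton nor the tray and leave the other things on the table where they are. Finish while holding the reader there in the air: do not put it down or let go.

Things in the scene. Friction and masses are not known exactly. Their poses are not given: they have to be found in the camera images.
- station: Fixed white reader station: flat base plate 260 x 90 x 8 mm with the reader's dock (open box 96 x 66 mm outside, 86 x 56 mm inside, rim 28 mm and inner floor 13 mm above the table) at one end and a white bottle 64 mm across at the other. Origin: on the table under the dock's centre. x runs along the plate to the bottle's axis at x = 145 mm; z up.
- cap_top (a point): Centre of the top of the bottle's round sprung cap (36 mm across, 24 mm tall, a short spout pointing to the dock); the cap's top is 190 mm above the table when up and moves down with the cap. The bottle itself is fixed to the station.
- nozzle_cap (a joint): How far the sprung cap is pressed down, in m: 0 = up, 0.008 = fully down. The spring pushes back with about 1.5 N at the top and 4.2 N fully down, and returns the cap.
- reader_center (a point): Loose code reader (about 0.18 kg) upright in the dock, underside 13 mm above the table: a flat grey head 84 mm (its x, along the station's x) x 54 mm (y) x 38 mm tall, reading window in its underside; on it an upright black grip 44 mm (x) x 30 mm (y), from 38 to 115 mm above the underside. This point: on its centre line, 57.5 mm above the underside. z up.
- reader_window (a point): Centre of the flat underside of the reader (its reading window), axes as for reader_center.
- long_carton_top (a point): Centre of the top face of the long flat white paper carton, 120 mm (its x) x 52 mm (its y) x 40 mm tall, lying loose on the table (about 0.2 kg) among the cartons to the robot's right. z is up.
- card_tray: Fixed long wooden card index tray full of upright paper cards, 420 mm (its x) x 130 mm (its y), wooden walls 85 mm tall, cards reaching 116 mm above the table. It stands between the station and the cartons, its length pointing away from the robot. Origin: on the table under its centre.
- square_carton: Loose bystander: white carton 75 x 75 x 40 mm tall. Origin: centre of its underside.
- tall_carton: Loose bystander: white carton 50 x 50 x 95 mm tall, standing. Origin: centre of its underside.
- bowl: Loose bystander: steel bowl, 100 mm across, 40 mm tall. Origin: centre of its underside.
- stamp: Loose bystander: small turned wooden hand stamp, 32 mm across, 72 mm tall. Origin: centre of its underside.
- pen_pot: Loose bystander: black pen pot, 72 mm across, 100 mm tall. Origin: centre of its underside.
There are look-alikes about, which are no part of the job. What is shaped like the part that bears reader_center but green or pink is not meant. What is shaped like the part that bears long_carton_top but pink or red is not meant.

How it is judged (in metres and radians):
On the way, in this order (a step that is already met when the one before it is completed fails the run):
1. the sprung cap is pressed down (at least 5.5 of its 8 mm) while the reader stands in its dock (value of joint nozzle_cap above 0.0055 m and horizontal distance between reader_window and station below 0.008 m and z of reader_window in the frame of station below 0.018 m), for 0.06 s.
2. the cap has sprung back up while the reader is still in its dock (value of joint nozzle_cap below 0.002 m and horizontal distance between reader_window and station below 0.008 m and z of reader_window in the frame of station below 0.018 m), for 0.1 s.
3. the reader is carried over the card tray (y of reader_window in the frame of card_tray between -0.065 and 0.065 m and x of reader_window in the frame of card_tray between -0.21 and 0.21 m and height (world z) of reader_window above 0.09 m), for 0.02 s.
At the end, for the whole second after the job is handed in: Reader held still in the fingers, underside 12 to 50 mm above the long carton's top, centres within 14 mm sideways, long sides within 0.14 rad, upright within 0.12 rad, not touching the carton, which is within 10 mm of its start; the cap is up (z of reader_window in the frame of long_carton_top between 0.012 and 0.05 m and horizontal distance between reader_window and long_carton_top below 0.014 m and angle between the x axis of reader_window and the x axis of long_carton_top, either way round below 0.14 rad and angle between reader_window's own z axis and vertical below 0.12 rad and linear speed of reader below 0.02 m/s and contact force between reader and the fingers above 1 N and contact force between reader and long_carton below 0.1 N and distance of long_carton_top from where it was at the start of the episode below 0.01 m and value of joint nozzle_cap below 0.002 m); the arm keeps its last pose, push and grip.
It fails at once if the long carton is touched or moved by the robot or the reader (contact force between long_carton and reader above 0.5 N or contact force between long_carton and the arm above 0.5 N or contact force between long_carton and the fingers above 0.5 N or distance of long_carton_top from where it was at the start of the episode above 0.01 m).
It fails at once if the card tray is touched (contact force between card_tray and anything else above 1 N).
It fails at once if another carton, the bowl, the stamp or the pen pot is pushed more than 20 mm (distance of any of square_carton, tall_carton, bowl, stamp, pen_pot from where it was at the start of the episode above 0.02 m).
It also fails if it takes over 48 s, if anything falls off the work surface, if the arm or the gripper's body presses on something with over 40 N, if the wrist force passes 120 N, or if a joint passes its speed limit or range.

### The arm

A 6-joint arm with a two-finger parallel gripper is mounted at the origin on the work surface. World frame = base frame: x ahead of the robot, y to its left, z up, the work surface at z = 0. Lengths are in m, angles in degrees, forces in N, time in s.
With the tool pointing down it reaches from about 0.4 to 0.825 m from the base axis. Payload 7 kg.
Tool frame: the origin (TCP) lies at the very end of the fingers, on their centre line; the grasp point (between the pads) lies 19 mm behind it; z points along the fingers, y is the direction in which the jaws open and shut (so a half turn about z gives the same grasp; the last joint's range is limited). The gripper opens to 88 mm and grips with 3 to 60 N. Pads are 19 mm wide; open, the fingers measure 130 mm over their backs; the gripper's body (78 mm by 193 mm) begins 47 mm behind the grasp point.
Start: joints at [-52.477, 20.546, 0.682, 0, -70.136, -16.507], TCP at [0.242, -0.63, 0.227] pointing down, gripper open.
Joint ranges: [-176.03, 176.03], [-82.01, 121.73], [-58.28, 71.71], [-173.87, 95.51], [-174.79, -0.11], [-173.66, 173.66]. Speed limits (degrees/s): [136.94, 136.94, 172.46, 180, 180, 180].

### API

Orientations are given as [roll, pitch, yaw] about the fixed x, y, z axes, in that order (R = Rz(yaw) Ry(pitch) Rx(roll)).
In Python, from plant import telemetry, snapshot, calibration, workorder gives the robot as it stands. The module is installed in compiled form; this text tells all that it offers.
- The arm moves only by the tool step_arm, never from a script. Its argument "plan" is text: rows parted by semicolons, each of 7 numbers parted by spaces: the finger opening in cm, from 0 to 8.76, then the shift along the tool's x, y, z in cm, then the turn, a rotation vector about the tool's x, y, z in degrees. A call has 1 to 12 rows; each row shifts and turns the commanded pose from where the row before left it, along the tool's axes as they then stand; what a row does not reach is not made up. A row lasts 1/12 s, in which the tool goes at most 41.7 mm and 7.16 degrees, less where a joint would pass 70% of its speed; a pose out of reach is approached as far as the arm can. A call with a gripper value outside its range is refused whole. The fingers move at their own pace and stop on an object; the grip force is fixed at half the most. Time passes only in rows, so rows that do not move let the fingers close. It gives the time, the measured TCP pose, the force and the opening at its end, in the units of the state.
- telemetry.get_obs(): the state, without advancing time (a new reading comes with each control period).
- snapshot(name): name is "scene" or "top" or "wrist"; returns the picture (480x640x3 uint8, blue, green, red); there is no depth.
- calibration(name): a dict with "K" (3x3 intrinsics, pixels), "camera_from_world" (4x4, takes a point from world to camera coordinates). Camera axes: x right, y up, looking along -z (the intrinsics and any distortion apply to the point x, -y, -z); pixel columns grow to the right and rows downward; lengths in m; the calibration is good to about 2 mm. The wrist camera is an equidistant fisheye: a pixel r from the principal point sees the ray r / f radians off the axis. A picture is of the moment at which its call begins: read the wrist's pose just before it. calibration takes no time and is no camera call; for the wrist camera it gives the pose at the moment of the call.
- workorder.close_job(): hands the job in, once; it reports no verdict.
The state is a dict: "clock": time; "joint_pos": joint angles; "qvel": joint speeds; "tau": joint torques, N m; "tool_pos": TCP position; "orientation": TCP orientation; "force": force on the tool from outside, world axes, zero at the start; "moment": the same for the moment, N m; "opening": finger opening in m.
Only numpy, scipy, OpenCV 4.12 (cv2) and the standard library are available. Lean on these libraries where they do the work, as an engineer would, in place of code of your own. Each camera call takes 0.05 s, during which the arm holds its last target.

## Working session

There is one attempt and no reset: what is moved stays moved. The work goes in short steps, Python scripts to look and compute and a tool call to move; the robot and the scene stay as the last step left them, time stands still between calls to the robot, and variables do not carry over. Pictures are saved under pics/ and viewed, and the job is handed in when it is done.

Besides the shell and the picture viewer there is one more tool, called after "Emit:" in YAML: its name, and indented under it one key for each argument. step_arm: Moves the arm, as the interface text tells. Its arguments: {"type":"object","properties":{"plan":{"type":"string"}},"required":["plan"]}

```bash
mkdir -p pics; cat > h.py <<'E'
import numpy as np, cv2
from plant import telemetry, snapshot, calibration, workorder
from scipy.spatial.transform import Rotation as R
def ray(cal,u,v):
    K=np.array(cal["K"]);T=np.array(cal["camera_from_world"])
    d=np.array([(u-K[0,2])/K[0,0],(v-K[1,2])/K[1,1],1.0]); d=np.array([d[0],-d[1],-d[2]])
    Rm=T[:3,:3]; return -Rm.T@T[:3,3], Rm.T@d
def onz(cal,u,v,z):
    o,d=ray(cal,u,v); return o+d*(z-o[2])/d[2]
def proj(cal,p):
    K=np.array(cal["K"]);T=np.array(cal["camera_from_world"])
    c=T[:3,:3]@np.array(p)+T[:3,3]; return np.array([K[0,0]*c[0]/-c[2]+K[0,2],K[1,1]*-c[1]/-c[2]+K[1,2]])
E
python3 - <<'E'
from h import *
for n in ["scene","top"]:
    cv2.imwrite(f"pics/{n}0.png",snapshot(n)); c=calibration(n); print(n,c)
print(telemetry.get_obs())
E
```

```text
scene {'K': array([[478.44897825,   0.        , 328.958501  ],
       [  0.        , 478.44897825, 242.14211532],
       [  0.        ,   0.        ,   1.        ]]), 'camera_from_world': array([[ 0.13123893,  0.99126421, -0.01309966,  0.0295758 ],
       [-0.85123935,  0.11945321,  0.51100147,  0.38469273],
       [ 0.50810227, -0.05591235,  0.85948002, -1.63216873],
       [ 0.        ,  0.        ,  0.        ,  1.        ]])}
top {'K': array([[583.10218467,   0.        , 327.44766297],
       [  0.        , 583.10218467, 235.56772885],
       [  0.        ,   0.        ,   1.        ]]), 'camera_from_world': array([[ 0.00925806, -0.99993973,  0.00590171, -0.1009692 ],
       [ 0.99331308,  0.00987561,  0.1150287 , -0.5511254 ],
       [-0.11508005,  0.0047973 ,  0.99334464, -1.55351675],
       [ 0.        ,  0.        ,  0.        ,  1.        ]])}
{'clock': 0.1, 'joint_pos': array([-5.24780818e+01,  2.05873501e+01,  6.39061863e-01, -1.64530938e-02,
       -7.01365329e+01, -1.65064616e+01]), 'qvel': array([-0.13650655, -0.15606626,  0.06446105,  0.05684155,  0.19176343,
       -0.05225851]), 'tau': array([-1.54722653e-03, -5.84164774e+01,  2.93750435e+01,  7.01559395e+00,
        1.01078401e-02, -8.15171256e-05]), 'tool_pos': array([ 0.24187295, -0.62970675,  0.2257205 ]), 'orientation': array([ 1.79914280e+02, -9.27135906e-03, -1.58990138e+02]), 'force': array([-0.47687073,  1.05711752, -0.76671568]), 'moment': array([ 0.01033165,  0.02184051, -0.02783486]), 'opening': 0.08735283346209523}
```

View pics/scene0.png

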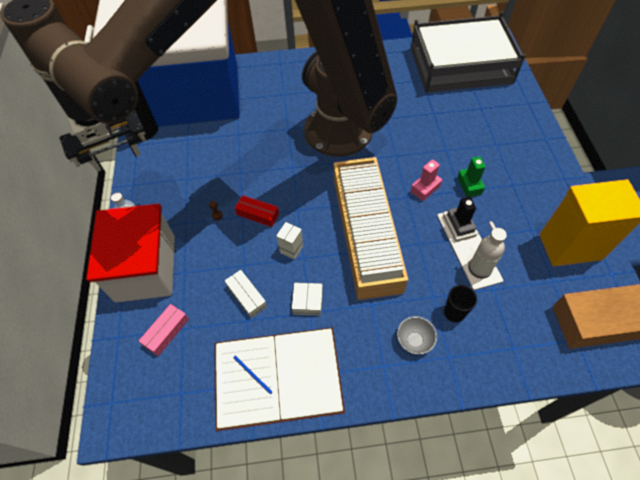

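View pics/top0.png

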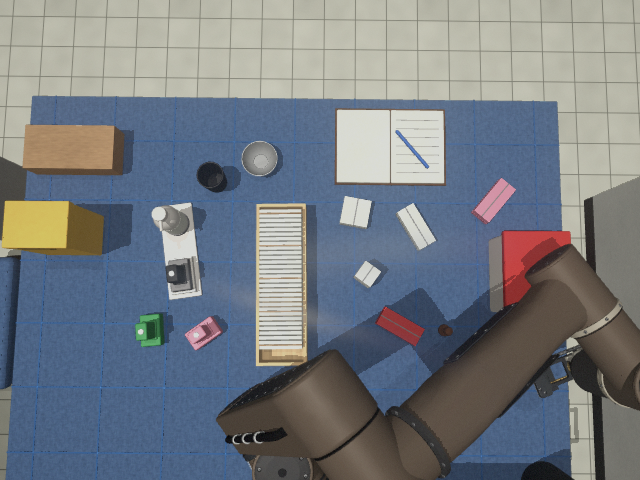

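Candidates, in top-image pixels:
- **Reader:** black and grey in the dock (180,275), green (149,330), pink (203,333). I choose the black and grey one in the dock.
- **Long carton:** white (416,226), red (400,326), pink (494,200), square (356,212), tall (368,273). I choose the white one at (416,226).

Next I check both choices in a close crop.

```bash
python3 - <<'E'
from h import *
t=cv2.imread("pics/top0.png"); s=cv2.imread("pics/scene0.png")
a=cv2.resize(t[195:305,140:220],None,fx=5,fy=5,interpolation=cv2.INTER_CUBIC)
b=cv2.resize(s[185:295,425:515],None,fx=5,fy=5,interpolation=cv2.INTER_CUBIC)
cv2.imwrite("pics/c1.png",np.hstack([a[:550],b[:550]])[:, :800])
a=cv2.resize(t[190:290,330:450],None,fx=5,fy=5,interpolation=cv2.INTER_CUBIC)
cv2.imwrite("pics/c2.png",a)
ct=calibration("top"); cs=calibration("scene")
# white cartons
hsv=cv2.cvtColor(t,cv2.COLOR_BGR2HSV)
m=((hsv[...,1]<60)&(hsv[...,2]>120)).astype(np.uint8)
n,l,st,ce=cv2.connectedComponentsWithStats(m)
for i in range(1,n):
    if st[i,4]>150 and 100<st[i,1]<350 and st[i,0]>130 and st[i,0]<460: 
        pts=np.argwhere(l==i)[:,::-1].astype(np.float32); print(st[i],ce[i],cv2.minAreaRect(pts), onz(ct,*ce[i],0.04))
E
```

```text
[ 336  109  109   75 7725] [389.45307443 146.19275081] ((390.1341857910156, 146.25404357910156), (108.45714569091797, 73.55381774902344), 0.6030911803245544) [ 0.80083409 -0.26424105  0.04      ]
[241 141  37  35 805] [261.28571429 158.1242236 ] ((259.0, 158.0), (34.0, 36.0), 90.0) [0.76342201 0.08802259 0.04      ]
[339 196  33  33 802] [355.00997506 211.75810474] ((354.8800048828125, 212.15997314453125), (28.08501625061035, 29.337215423583984), 10.30484676361084) [ 0.61707399 -0.16997979  0.04      ]
[ 151  202   51   98 2320] [178.42112069 247.07672414] ((175.9921417236328, 251.10098266601562), (94.64102172851562, 41.02566909790039), 83.1572265625) [0.51593355 0.30574702 0.04      ]
[396 203  40  48 957] [415.43364681 226.78056426] ((415.13232421875, 226.7205810546875), (44.9326286315918, 21.780319213867188), 59.036251068115234) [ 0.57752344 -0.33409604  0.04      ]
[ 258  209   49  141 5845] [280.43096664 278.37690334] ((281.9999694824219, 279.0), (47.99999237060547, 139.99996948242188), 0.0) [0.43434307 0.02936813 0.04      ]
[353 260  28  28 434] [366.70967742 273.96082949] ((366.7432556152344, 273.9594421386719), (20.227088928222656, 21.854557037353516), 35.53767776489258) [ 0.44838496 -0.20206134  0.04      ]
```

View pics/c1.png

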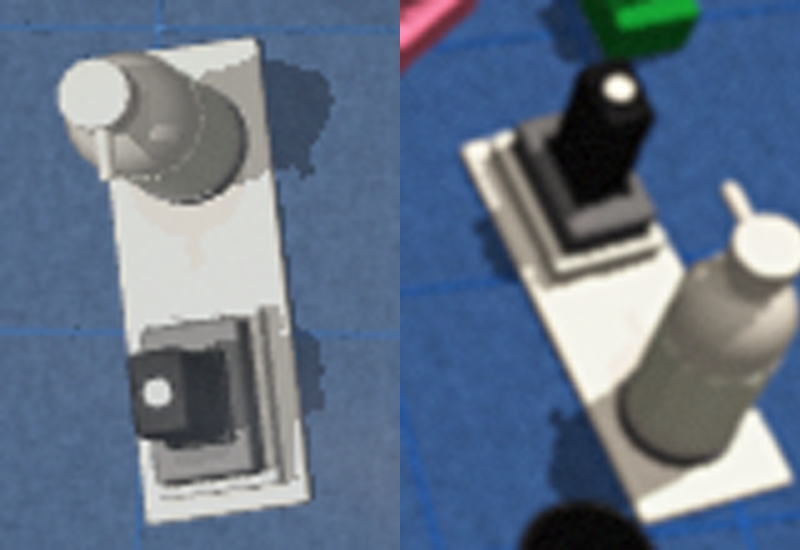

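View pics/c2.png

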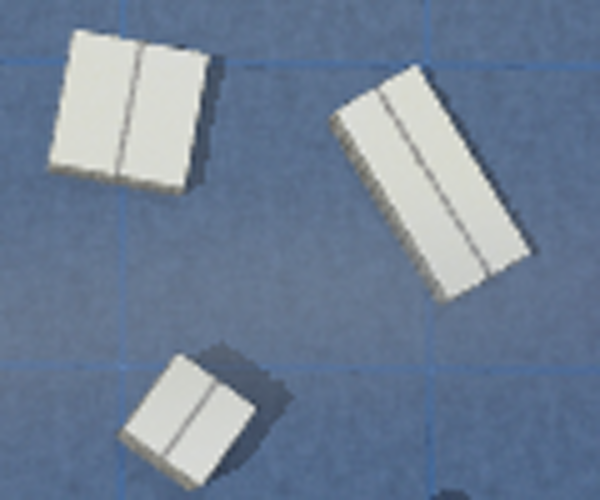

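```bash
python3 - <<'E'
from h import *
t=cv2.imread("pics/top0.png"); s=cv2.imread("pics/scene0.png")
ct=calibration("top"); cs=calibration("scene")
cap=onz(ct,158.4-.4,213.6-.4,.190); cap2=onz(cs,498.4-.4,234-.4,.19)
g=onz(ct,171,273,.128); g2=onz(cs,468.4,202,.128)
print("cap",cap,cap2,"grip",g,g2)
def tri(a,b):
    (o,d),(p,e)=ray(ct,*a),ray(cs,*b)
    d/=np.linalg.norm(d);e/=np.linalg.norm(e)
    x=np.linalg.lstsq(np.stack([d,-e],1),p-o,rcond=None)[0]; return (o+d*x[0]+p+e*x[1])/2,np.linalg.norm(o+d*x[0]-p-e*x[1])
print(tri((158,213.2),(498,233.6)),tri((171,273),(468.4,202)))
v=(cap+cap2-g-g2)/2; print("dist",np.hypot(*v[:2]),"yaw",np.degrees(np.arctan2(v[1],v[0])))
# plate corners z .008
for p in [(148,523),(310,500),(258,38)]: print("plate",onz(ct,140+p[0]/5-.4,195+p[1]/5-.4,.008))
for img,c,nm,box in [(t,ct,"top",(320,190,450,290)),(s,cs,"scene",(220,215,330,320))]:
    g=cv2.cvtColor(img,cv2.COLOR_BGR2GRAY); hsv=cv2.cvtColor(img,cv2.COLOR_BGR2HSV)
    m=((hsv[...,1]<60)&(g>185)).astype(np.uint8)
    m=cv2.morphologyEx(m,cv2.MORPH_CLOSE,np.ones((3,3)))
    x0,y0,x1,y1=box; k=np.zeros_like(m);k[y0:y1,x0:x1]=m[y0:y1,x0:x1]
    for cn in cv2.findContours(k,0,2)[0]:
        if cv2.contourArea(cn)<150: continue
        for z in (.04,.095):
            P=np.array([onz(c,*q[0],z)[:2] for q in cn],np.float32)*1000
            print(nm,z,cv2.minAreaRect(P), [ (round(float(a),0),round(float(b),0)) for a,b in cv2.boxPoints(cv2.minAreaRect(P))])
# tray
for c,pix in [(ct,[(256,205),(306,205),(306,364),(256,364)])]:
    for q in pix: print("tray",onz(c,*q,.085))
E
```

```text
cap [0.58488365 0.32129923 0.19      ] [0.58579386 0.31892747 0.19      ] grip [0.4416577  0.29984198 0.128     ] [0.44127275 0.29997656 0.128     ]
(array([0.58487016, 0.32082688, 0.1882111 ]), np.float64(0.0019614447903812966)) (array([0.44163554, 0.29971723, 0.12855157]), np.float64(3.952917708001318e-05))
dist 0.14528522935822988 yaw 7.993741344828315
plate [0.37621512 0.33334796 0.008     ]
plate [0.389494   0.24568996 0.008     ]
plate [0.64432676 0.28320643 0.008     ]
top 0.04 ((450.1535949707031, -204.1600799560547), (49.734291076660156, 50.128013610839844), 54.578975677490234) [(415.0, -210.0), (456.0, -239.0), (485.0, -198.0), (444.0, -169.0)]
top 0.095 ((447.326416015625, -200.0857696533203), (47.98887634277344, 48.36878204345703), 54.57902908325195) [(414.0, -206.0), (453.0, -234.0), (481.0, -195.0), (442.0, -167.0)]
top 0.04 ((580.27880859375, -335.98199462890625), (118.44198608398438, 50.193729400634766), 30.735557556152344) [(517.0, -345.0), (542.0, -388.0), (644.0, -327.0), (618.0, -284.0)]
top 0.095 ((572.8848876953125, -327.2814025878906), (114.28527069091797, 48.4
[... 1019 characters left out ...]
608.1078491210938, -327.4254150390625), (114.6761703491211, 50.20769119262695), 30.797922134399414) [(546.0, -335.0), (572.0, -378.0), (670.0, -320.0), (645.0, -277.0)]
scene 0.04 ((413.86627197265625, -201.28538513183594), (53.1599235534668, 53.220882415771484), 55.21990203857422) [(377.0, -208.0), (421.0, -238.0), (451.0, -195.0), (407.0, -164.0)]
scene 0.095 ((448.70733642578125, -199.64674377441406), (50.6536979675293, 50.71183776855469), 55.21983337402344) [(413.0, -206.0), (455.0, -235.0), (484.0, -193.0), (442.0, -164.0)]
tray [0.62536257 0.09409761 0.085     ]
tray [ 0.62671729 -0.03797236  0.085     ]
tray [ 0.21416011 -0.04353749  0.085     ]
tray [0.21305188 0.08447158 0.085     ]
```

```bash
cat >> h.py <<'E'
def to_tool(cur,tgt,yaw):
    d=np.array(tgt)-np.array(cur); return np.round(R.from_euler('xyz',[180,0,yaw],degrees=True).inv().apply(d)*100,2)
E
python3 - <<'E'
from h import *
w=[(0.242,-0.63,0.227),(0.242,-0.63,0.29),(0.28,-0.45,0.29),(0.46,-0.15,0.29),(0.5853,0.320,0.29)]
for a,b in zip(w,w[1:]): print(to_tool(a,b,-172), np.linalg.norm(np.subtract(a,b)))
E
```

```text
[ 0.   0.  -6.3] 0.06299999999999997
[-6.27 17.3   0.  ] 0.18396738841436
[-22.   27.2   0. ] 0.34985711369071804
[-18.95  44.8    0.  ] 0.48641555279411036
```

Emit:
step_arm:
  plan: "0 0 0 -2.1 0 0 6.5; 0 0 0 -2.1 0 0 6.5; 0 0 0 -2.1 0 0 0; 0 -1.0 2.9 0 0 0 0; 0 -1.0 2.9 0 0 0 0; 0 -1.0 2.9 0 0 0 0; 0 -1.0 2.9 0 0 0 0; 0 -1.1 2.9 0 0 0 0; 0 -1.1 2.8 0 0 0 0; 0 0 0 0 0 0 0"

```text
clock: 0.93
tool_pos: [0.2796, -0.4464, 0.29]
orientation: [180.0, 0.1, -171.9]
force: [0.1, -0.0, 0.3]
opening: 0.0263
```

Emit:
step_arm:
  plan: "0 -2 2.5 0 0 0 0; 0 -2 2.5 0 0 0 0; 0 -2 2.5 0 0 0 0; 0 -2 2.5 0 0 0 0; 0 -2 2.5 0 0 0 0; 0 -2 2.5 0 0 0 0; 0 -2 2.5 0 0 0 0; 0 -2 2.5 0 0 0 0; 0 -2 2.4 0 0 0 0; 0 -2 2.4 0 0 0 0; 0 -2 2.4 0 0 0 0"

```text
clock: 1.85
tool_pos: [0.4597, -0.1487, 0.2895]
orientation: [180.0, -0.0, -172.0]
force: [0.0, -0.5, 0.0]
opening: 0.0007
```

Emit:
step_arm:
  plan: "0 -1.3 3 0 0 0 0; 0 -1.3 3 0 0 0 0; 0 -1.3 3 0 0 0 0; 0 -1.3 3 0 0 0 0; 0 -1.3 3 0 0 0 0; 0 -1.3 3 0 0 0 0; 0 -1.3 3 0 0 0 0; 0 -1.3 3 0 0 0 0; 0 -1.3 3 0 0 0 0; 0 -1.3 3 0 0 0 0; 0 0 0 0 0 0 0; 0 0 0 0 0 0 0"

```text
clock: 2.85
tool_pos: [0.5462, 0.1665, 0.2884]
orientation: [-180.0, -0.1, -171.9]
force: [-0.5, 1.0, 0.0]
opening: 0.0002
```

Emit:
step_arm:
  plan: "0 -1 2.5 0 0 0 0; 0 -1 2.5 0 0 0 0; 0 -1 2.5 0 0 0 0; 0 -1 2.5 0 0 0 0; 0 -1 2.4 0 0 0 0; 0 -1 2.3 0 0 0 0; 0 0 0 2 0 0 0; 0 0 0 2 0 0 0; 0 0 0 2 0 0 0; 0 0 0 0 0 0 0; 0 0 0 0 0 0 0"

```text
clock: 3.77
tool_pos: [0.5848, 0.3177, 0.2289]
orientation: [-179.9, -0.1, -172.0]
force: [-0.2, -0.3, 1.0]
opening: 0.0007
```

```bash
python3 - <<'E'
from h import *
o=telemetry.get_obs(); print(o["tool_pos"],o["orientation"])
s=snapshot("scene"); t=snapshot("top"); 
cv2.imwrite("pics/c3.png",np.hstack([cv2.resize(s[130:270,420:550],None,fx=3,fy=3),cv2.resize(t[170:310,110:240],None,fx=3,fy=3)]))
for c,n in ((calibration("scene"),"s"),(calibration("top"),"t")): print(n,proj(c,o["tool_pos"]),proj(c,(.5853,.32,.19)))
E
```

```text
[0.58484155 0.31768535 0.22892274] [-1.79900648e+02 -1.08873870e-01 -1.72021412e+02]
s [502.05885125 224.84993016] [498.35742168 233.38158273]
t [154.90457838 210.73572069] [158.53750675 213.03751192]
```

View pics/c3.png

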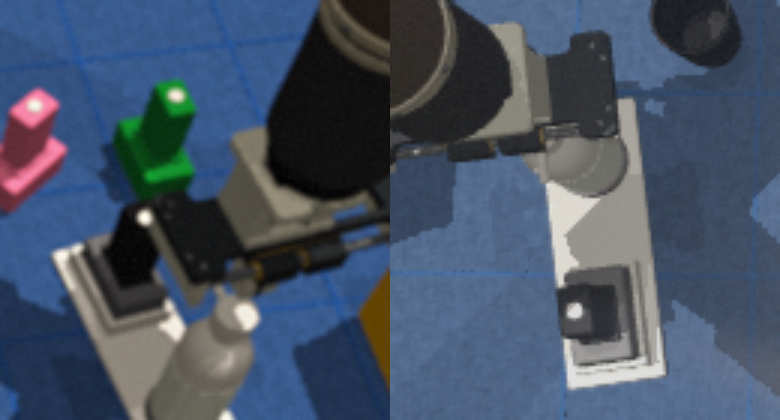

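The fingertips are over the cap, which shows at crop pixel (244,316), and the reader still stands in its dock. I press in steps.

Emit:
step_arm:
  plan: "0 0 0.2 1.5 0 0 0; 0 0 0 1.5 0 0 0; 0 0 0 0.5 0 0 0; 0 0 0 0.4 0 0 0; 0 0 0 0 0 0 0"

```text
clock: 4.28
tool_pos: [0.585, 0.3209, 0.191]
orientation: [180.0, 0.0, -172.0]
force: [-0.5, -0.2, -0.2]
opening: 0.0006
```

Emit:
step_arm:
  plan: "0 0 0 0.3 0 0 0; 0 0 0 0.3 0 0 0; 0 0 0 0 0 0 0; 0 0 0 0 0 0 0"

```text
clock: 4.62
tool_pos: [0.5855, 0.3212, 0.1855]
orientation: [180.0, 0.1, -172.0]
force: [1.8, -0.1, 3.1]
opening: 0.0001
```

Emit:
step_arm:
  plan: "0 0 0 0.3 0 0 0; 0 0 0 0.1 0 0 0; 0 0 0 0 0 0 0; 0 0 0 0 0 0 0"

```text
clock: 4.95
tool_pos: [0.5855, 0.3212, 0.1823]
orientation: [180.0, 0.1, -172.0]
force: [-1.7, -1.3, 10.4]
opening: 0.0005
```

Emit:
step_arm:
  plan: "0 0 0 -1 0 0 0; 0 0 0 -1.5 0 0 0; 0 0 0 -1.5 0 0 0; 0 0 0 0 0 0 0; 0 0 0 0 0 0 0"

```text
clock: 5.37
tool_pos: [0.5847, 0.3213, 0.2211]
orientation: [179.9, 0.0, -172.0]
force: [0.8, -0.6, -0.0]
opening: 0.0005
```

```bash
python3 - <<'E'
from h import *
o=telemetry.get_obs(); print(o["tool_pos"],o["force"])
s=snapshot("scene")
cv2.imwrite("pics/c4.png",cv2.resize(s[130:270,420:550],None,fx=4,fy=4))
E
```

```text
[0.58468606 0.32129518 0.22111944] [ 0.81455208 -0.64285575 -0.04502836]
```

View pics/c4.png

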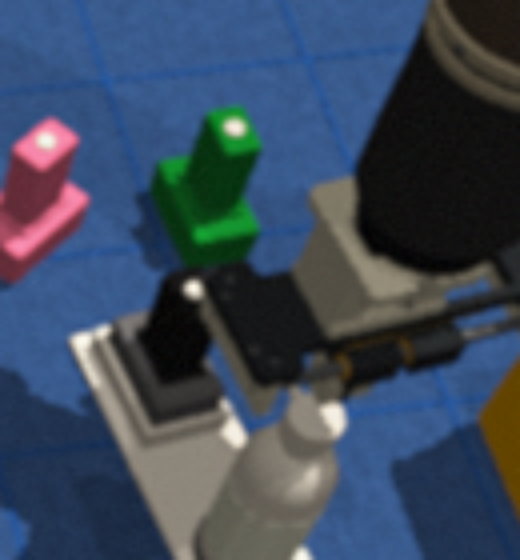

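The cap is back up (crop pixel (325,415)) and the reader is still in its dock. Now to the grip.

Emit:
step_arm:
  plan: "0 0 0 -2 0 0 0; 8.7 2 0 -2 0 0 0; 8.7 2.5 0 0 0 0 0; 8.7 2.5 0 0 0 0 0; 8.7 2.5 0 0 0 0 0; 8.7 2.5 0 0 0 0 0; 8.7 2.4 -0.1 0 0 0 0; 8.7 0 0 0 0 0 0; 8.7 0 0 0 0 0 0; 8.7 0 0 0 0 0 0"

```text
clock: 6.25
tool_pos: [0.4422, 0.3, 0.2602]
orientation: [-180.0, -0.0, -172.0]
force: [-0.0, 0.1, -0.2]
opening: 0.0547
```

```bash
python3 - <<'E'
from h import *
o=telemetry.get_obs(); print(o["tool_pos"],o["orientation"],o["opening"])
c=calibration("wrist"); print(c)
w=snapshot("wrist")
cv2.imwrite("pics/w1.png",w)
def fproj(c,p):
    K=np.array(c["K"]);T=np.array(c["camera_from_world"]); q=T[:3,:3]@np.array(p)+T[:3,3]; q=np.array([q[0],-q[1],-q[2]])
    th=np.arctan2(np.hypot(q[0],q[1]),q[2]); n=q[:2]/np.hypot(q[0],q[1]); return K[0,0]*th*n+K[:2,2]
for p in [(.4415,.3,.128),(.5853,.32,.19)]: print(fproj(c,p))
E
```

```text
[0.44224568 0.29998773 0.26017516] [-1.79983644e+02 -2.50559943e-02 -1.71959916e+02] 0.054733424225979876
{'K': array([[371.64829954,   0.        , 312.86153914],
       [  0.        , 371.64829954, 241.45936618],
       [  0.        ,   0.        ,   1.        ]]), 'camera_from_world': array([[-1.41014693e-01,  9.90007421e-01,  4.04666401e-04,
        -2.35700686e-01],
       [-9.51045882e-01, -1.35351523e-01, -2.77833935e-01,
         5.05393076e-01],
       [-2.75002885e-01, -3.95635233e-02,  9.60629034e-01,
        -2.90596571e-01],
       [ 0.00000000e+00,  0.00000000e+00,  0.00000000e+00,
         1.00000000e+00]])}
[311.7446186  229.93010651]
[311.21165023 420.57603017]
```

View pics/w1.png

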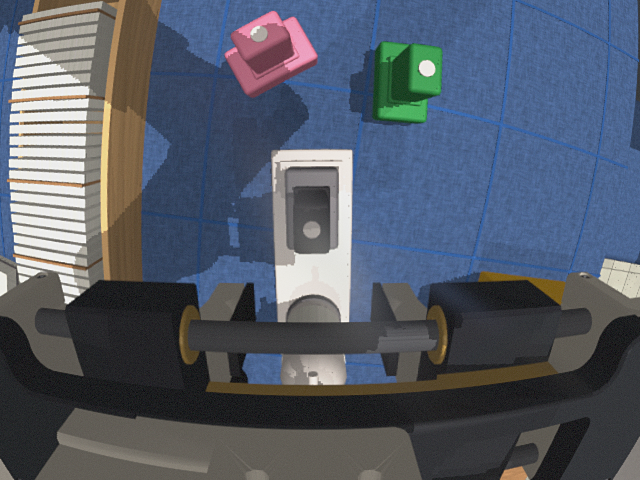

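The wrist view shows the grip's dot at (312,229), against a predicted (311.7,229.9), and the grip's sides parallel to the jaws. I descend.

Emit:
step_arm:
  plan: "8.7 0 0 2.5 0 0 0; 8.7 0 0 2.5 0 0 0; 8.7 0 0 2.5 0 0 0; 8.7 0 0 2.5 0 0 0; 8.7 0 0 2 0 0 0; 8.7 0 0 2 0 0 0; 8.7 0 0 2 0 0 0; 8.7 0 0 1.5 0 0 0; 8.7 0 0 1.0 0 0 0; 8.7 0 0 0 0 0 0; 8.7 0 0 0 0 0 0"

```text
clock: 7.22
tool_pos: [0.4427, 0.2997, 0.0751]
orientation: [-179.9, -0.1, -172.0]
force: [-0.9, -0.2, -0.6]
opening: 0.0867
```

Emit:
step_arm:
  plan: "2 0 0 0 0 0 0; 2 0 0 0 0 0 0; 2 0 0 0 0 0 0; 2 0 0 0 0 0 0; 2 0 0 0 0 0 0; 2 0 0 0 0 0 0; 2 0 0 0 0 0 0; 2 0 0 0 0 0 0; 2 0 0 0 0 0 0; 2 0 0 0 0 0 0"

```text
clock: 8.05
tool_pos: [0.4422, 0.2996, 0.0754]
orientation: [-180.0, -0.0, -172.0]
force: [0.4, -0.6, -1.5]
opening: 0.0299
```

Emit:
step_arm:
  plan: "2 0 0 -0.5 0 0 0; 2 0 0 -1 0 0 0; 2 0 0 -2 0 0 0; 2 0 0 -2.5 0 0 0; 2 0 0 -2.5 0 0 0; 2 0 0 -2.5 0 0 0; 2 0 0 -2.5 0 0 0; 2 0 0 -2.5 0 0 0; 2 0 0 -2.5 0 0 0; 2 0 0 -1.5 0 0 0; 2 0 0 -0.5 0 0 0; 2 0 0 0 0 0 0"

```text
clock: 9.05
tool_pos: [0.4426, 0.3003, 0.2824]
orientation: [179.9, 0.1, -172.0]
force: [0.4, -0.3, -1.7]
opening: 0.03
```

```bash
python3 - <<'E'
from h import *
o=telemetry.get_obs(); print(o["tool_pos"],o["opening"],o["force"])
cv2.imwrite("pics/w2.png",snapshot("scene"))
E
```

```text
[0.44259116 0.30026404 0.28241502] 0.030040718303723735 [ 0.37309326 -0.33528955 -1.70275732]
```

View pics/w2.png

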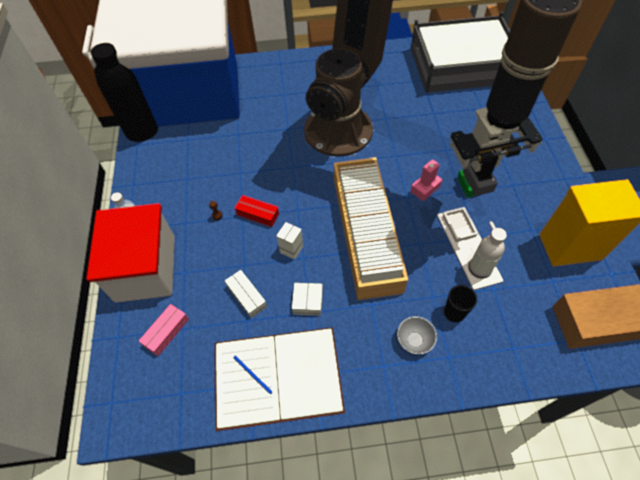

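The reader is lifted level at about (483,175) and the dock at (460,225) is empty. I carry it across the tray.

Emit:
step_arm:
  plan: "2 -0.1 -1 0 0 0 0; 2 -0.1 -2 0 0 0 0; 2 -0.2 -2.5 0 0 0 0; 2 -0.2 -2.5 0 0 0 0; 2 -0.2 -2.5 0 0 0 0; 2 -0.2 -2.5 0 0 0 0; 2 -0.2 -2.5 0 0 0 0; 2 -0.2 -2.5 0 0 0 0; 2 -0.2 -2.5 0 0 0 0; 2 -0.2 -2.5 0 0 0 0; 2 -0.2 -2.5 0 0 0 0; 2 -0.2 -2.5 0 0 0 0"

```text
clock: 10.1
tool_pos: [0.5023, 0.0238, 0.279]
orientation: [-180.0, -0.2, -172.0]
force: [0.6, -0.1, -1.4]
opening: 0.0297
```

Emit:
step_arm:
  plan: "2 -0.2 -2.5 0 0 0 0; 2 -0.2 -2.5 0 0 0 0; 2 -0.2 -2.5 0 0 0 0; 2 -0.2 -2.5 0 0 0 0; 2 -0.2 -2.5 0 0 0 0; 2 -0.2 -2.5 0 0 0 0; 2 -0.2 -2.5 0 0 0 0; 2 -0.2 -2.5 0 0 0 0; 2 -0.2 -2.5 0 0 0 0; 2 -0.2 -2.5 0 0 0 0; 2 -0.2 -2.5 0 0 0 0; 2 -0.2 -2.5 0 0 0 0"

```text
clock: 11.1
tool_pos: [0.5678, -0.2695, 0.2786]
orientation: [179.9, -0.2, -172.0]
force: [0.1, 1.2, -0.5]
opening: 0.03
```

Emit:
step_arm:
  plan: "2 -0.2 -2.5 0 0 0 0; 2 -0.2 -2 0 0 0 0; 2 -0.1 -1 0 0 0 0; 2 0 0 0 0 0 -5.7; 2 0 0 0 0 0 -5.7; 2 0 0 0 0 0 -5.7; 2 0 0 0 0 0 -5.7; 2 0 0 0 0 0 0; 2 0 0 0 0 0 0"

```text
clock: 11.85
tool_pos: [0.5808, -0.3215, 0.2795]
orientation: [179.9, -0.1, -149.4]
force: [0.2, -1.2, -1.0]
opening: 0.0301
```

```bash
python3 - <<'E'
from h import *
o=telemetry.get_obs(); p=o["tool_pos"]; print(p,o["orientation"],o["opening"])
print(to_tool(p,(.581,-.3357,.1324),o["orientation"][2]))
c=calibration("wrist"); print(c["camera_from_world"][:3,3])
cv2.imwrite("pics/w3.png",np.hstack([cv2.resize(snapshot("wrist"),(400,300)),cv2.resize(snapshot("scene")[130:370,130:450],(400,300))]))
E
```

```text
[ 0.58082618 -0.32150408  0.27954039] [ 1.79920318e+02 -5.99569312e-02 -1.49357156e+02] 0.03009058407229327
[ 0.71 -1.23 14.71]
[ 0.57139676  0.37219381 -0.35084946]
```

View pics/w3.png

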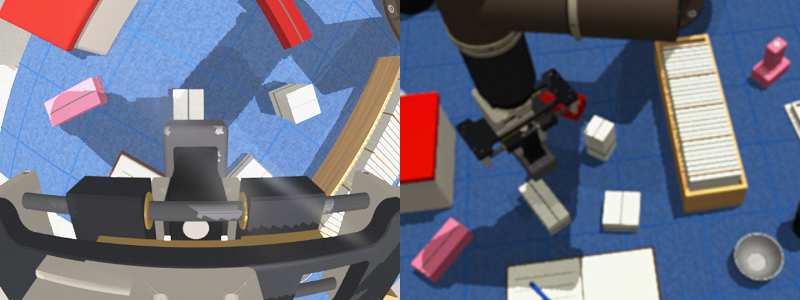

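The carton appears straight behind the reader head in the wrist view (185,103), lined up. I lower most of the way, then check.

Emit:
step_arm:
  plan: "2 0.3 -0.6 1 0 0 0; 2 0.4 -0.6 2 0 0 0; 2 0 0 2 0 0 0; 2 0 0 2 0 0 0; 2 0 0 2 0 0 0; 2 0 0 1.5 0 0 0; 2 0 0 0.8 0 0 0; 2 0 0 0.4 0 0 0; 2 0 0 0 0 0 0; 2 0 0 0 0 0 0"

```text
clock: 12.78
tool_pos: [0.5819, -0.336, 0.1642]
orientation: [-180.0, 0.0, -149.2]
force: [0.6, -0.0, -1.0]
opening: 0.0302
```

```bash
python3 - <<'E'
from h import *
o=telemetry.get_obs(); p=o["tool_pos"]; print(p,o["orientation"],o["opening"])
print(to_tool(p,(.581,-.3357,.1324),o["orientation"][2]))
t=snapshot("top");s=snapshot("scene")
cv2.imwrite("pics/w4.png",np.hstack([cv2.resize(t[170:290,360:480],(390,390)),cv2.resize(s[220:340,190:310],(390,390))]))
cv2.imwrite("pics/w5.png",snapshot("wrist"))
E
```

```text
[ 0.58191229 -0.33595601  0.16417932] [-1.79953120e+02  2.06945523e-02 -1.49195677e+02] 0.030167862474232934
[0.07 0.07 3.18]
```

View pics/w4.png

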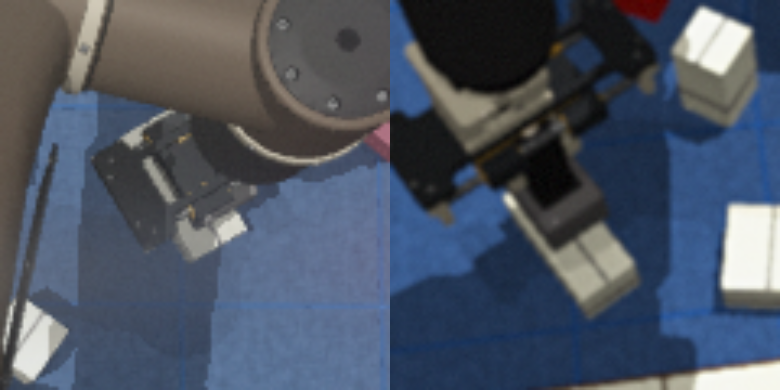

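View pics/w5.png

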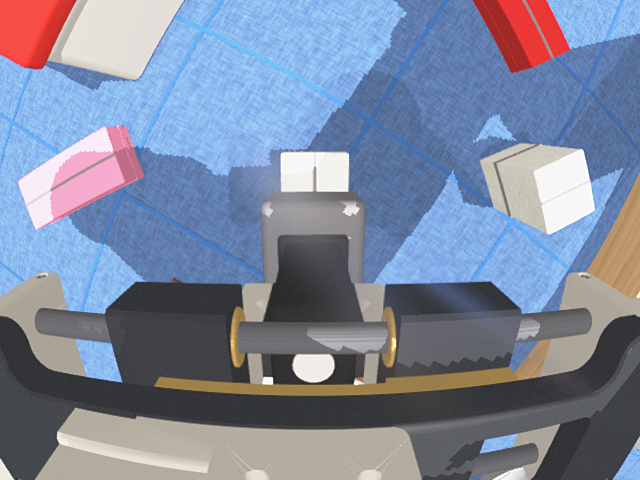

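The head (wrist columns 262–363) is centred over the carton (columns 281–349) and parallel to it. I lower the last 3.2 cm.

Emit:
step_arm:
  plan: "2 0 0 0.8 0 0 0; 2 0 0 0.8 0 0 0; 2 0 0 0.8 0 0 0; 2 0 0 0.5 0 0 0; 2 0 0 0.2 0 0 0; 2 0 0 0 0 0 0; 2 0 0 0 0 0 0; 2 0 0 0 0 0 0; 2 0 0 0 0 0 0"

```text
clock: 13.68
tool_pos: [0.5818, -0.3358, 0.133]
orientation: [-180.0, 0.0, -149.2]
force: [0.5, 1.1, -0.8]
opening: 0.0299
```

```bash
python3 - <<'E'
from h import *
o=telemetry.get_obs(); p=o["tool_pos"]; print(o["clock"],p,o["orientation"],o["opening"],o["force"],o["qvel"].round(2))
s=snapshot("scene");cs=calibration("scene"); x0,y0,k=190,220,5
v=cv2.resize(s[y0:y0+120,x0:x0+130],None,fx=k,fy=k)
def dr(c,yaw,L,W,z,col):
    a=np.radians(yaw); ux=np.array([np.cos(a),np.sin(a)]);uy=np.array([-ux[1],ux[0]])
    for sx in(-1,1):
        for sy in(-1,1):
            q=proj(cs,[*(np.array(c)+sx*L/2*ux+sy*W/2*uy),z]); q=((q-[x0,y0]+.5)*k).astype(int); cv2.circle(v,tuple(int(i) for i in q),4,col,1)
dr(p[:2],30.8,.084,.054,p[2]-.0624,(0,255,0)); dr(p[:2],30.8,.084,.054,p[2]-.0244,(0,255,255)); dr((.581,-.3357),30.8,.12,.052,.04,(0,0,255))
cv2.imwrite("pics/w6.png",v)
w=snapshot("wrist"); cv2.imwrite("pics/w7.png",w[130:400,200:440])
for n in ("top","scene"):
  c=calibration(n); print(n,proj(c,(.5853,.32,.19)))
cv2.imwrite("pics/w8.png",cv2.resize(s[185:295,425:515],None,fx=4,fy=4))
E
```

```text
13.6833 [ 0.58175755 -0.33577522  0.13301454] [-1.79966462e+02  2.42824950e-02 -1.49181942e+02] 0.029934488506159117 [ 0.45277734  1.1274221  -0.76658586] [ 0.08 -0.02 -0.06 -0.06  0.08  0.02]
top [158.53750675 213.03751192]
scene [498.35742168 233.38158273]
```

View pics/w6.png

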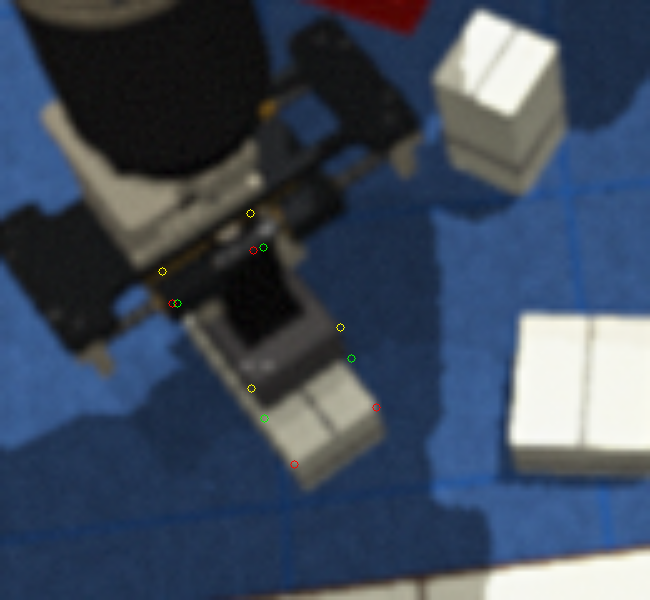

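View pics/w8.png

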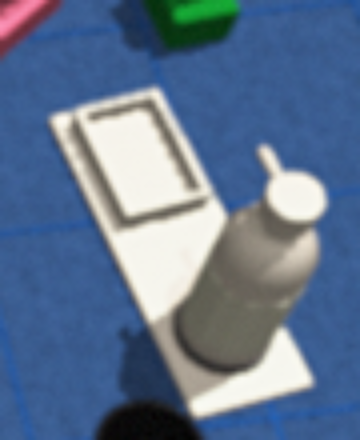

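```bash
python3 - <<'E'
from h import *
o=telemetry.get_obs(); p=o["tool_pos"]
s=snapshot("scene");cs=calibration("scene"); x0,y0,k=225,275,12
v=cv2.resize(s[y0:y0+45,x0:x0+50],None,fx=k,fy=k,interpolation=cv2.INTER_CUBIC)
v=cv2.convertScaleAbs(v,alpha=1.6)
a=np.radians(30.8);ux=np.array([np.cos(a),np.sin(a)]);uy=np.array([-ux[1],ux[0]])
for z,col in ((p[2]-.0624,(0,255,0)),(p[2]-.0244,(0,255,255))):
  for off in (0,-.005):
    q=[((proj(cs,[*(p[:2]+(.042+off)*ux+sy*.027*uy),z])-[x0,y0]+.5)*k).astype(int) for sy in(-1,1)]
    cv2.line(v,tuple(map(int,q[0])),tuple(map(int,q[1])),col,1)
cv2.imwrite("pics/w9.png",v)
E
```

```text
(no output)
```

View pics/w9.png

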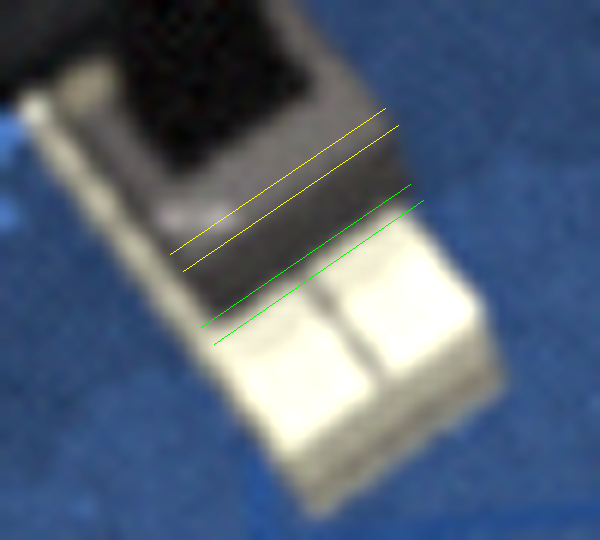

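The underside's front edge reads about 3–4 mm short along the carton's length. I nudge it 2 mm, let it settle and hand in.

Emit:
step_arm:
  plan: "2 -0.1 0 0 0 0 0; 2 -0.1 0 0 0 0 0; 2 0 0 0 0 0 0; 2 0 0 0 0 0 0; 2 0 0 0 0 0 0; 2 0 0 0 0 0 0; 2 0 0 0 0 0 0; 2 0 0 0 0 0 0"

```text
clock: 14.5
tool_pos: [0.5832, -0.3346, 0.1326]
orientation: [180.0, -0.0, -149.2]
force: [0.5, -0.2, -0.8]
opening: 0.03
```

```bash
python3 - <<'E'
from h import *
o=telemetry.get_obs(); print(o["clock"],o["tool_pos"],o["orientation"],o["opening"],o["qvel"].round(2))
print(workorder.close_job())
E
```

```text
14.5 [ 0.58319673 -0.33464055  0.13255769] [ 1.79998503e+02 -1.48666449e-03 -1.49186145e+02] 0.030017155090440152 [ 0.04  0.09  0.03  0.04 -0.05  0.05]
the job is handed in; nothing more can be done
None
```

I pressed the cap, carried the reader over the card tray and held it above the long white carton, then handed the job in at 14.5 s. Handing in reports no verdict.

- **Cap:** I pressed it to about 7.7 mm, where the force rose to 10 N, which I took as the stop. With the reader still docked, the next picture showed it back up, and it was still up at the end.
- **Reader:** I took it by the grip (30 mm finger opening) and carried it over the tray with about 0.1 m to spare above the cards.
- **Final hold:**
  - The underside is about 30 mm above the carton's top and level within 0.1°.
  - The head is lined up with the carton to within about 0.1°, going by the gripper angle.
  - The arm was still and the grip was unchanged.
- **Bystanders:** I saw no contact with the carton or the tray. The carton corners I could see still matched their measured positions. I did not re-measure the other things on the table.

**Disagreement:** the last scene picture put the reader 3–4 mm back along the carton's length compared with the gripper's position. I moved it 2 mm forward, which should leave about 2 mm against the 14 mm limit. I did not take another picture after that.

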